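# Put the glue stick away in the tilted tin

### The job

We are clearing up after class. Lift the loose wooden lid off its tin in the plywood organiser by the knob and lay it flat on the table, knob up, setting it down rather than dropping it. Then put the standing glue stick into that open tin, base first, lowering it in gently, and leave the tin open for the next sticks. Do not disturb the paint jars or the brush.

Things in the scene. Friction and masses are not known exactly. Their poses are not given: they have to be found in the camera images.
- organiser: Fixed plywood desk organiser, a wedge: 300 mm wide (own y, plus 6 mm cheeks at each end), about 171 mm deep (own x from -75 to +96), low front edge (68 mm high) at -x, back 163 mm high at +x. Its face slopes 30 degrees and carries two tins side by side (at own y = +70 and -70 mm, either way round), which lean 30 degrees out of the vertical towards its front. Origin on the table under its middle; own z up. It and the tins never move.
- tin: The tin to open: a round brushed-steel tin, 98 mm across, 115 mm long, 3 mm wall, inside 92 mm across and 111 mm deep, held in the organiser and leaning 30 degrees. Own z runs along its axis from the bottom out of the mouth, own x points uphill in the plane of the mouth. Origin at the centre of its underside; 40 mm of it stand out of the face. At the start the knobbed lid is on it.
- tin_mouth (a point): Centre of the mouth of the tin to open (115 mm from its underside), axes as the tin's.
- tin_inside (a point): Point on the axis of the tin to open, half-way down (57 mm from its underside).
- tin_flat: The other tin of the organiser, same size and lean, shut with a plain flat wooden lid without a knob, 104 mm across and 10 mm thick, which does not come off. Origin at the centre of its underside, own z along its axis.
- lid: Loose turned wooden lid, 80 to 170 g: a plug 85 mm across and 10 mm deep that sits in the tin's mouth with about 3 mm play all round, above it a disc 104 mm across and 10 mm thick that rests on the rim, and a knob in the middle. Origin at the centre of the plug's underside, on which the lid stands when set down; own z along its axis to the knob. Nothing holds it but its weight.
- lid_knob (a point): Middle of the grip of the lid's knob, 42 mm from the plug's underside and 22 mm from the disc's upper face. The knob is a round cylinder 30 mm across from 34 to 49 mm above the plug's underside, 52 mm at its top, on a neck 18 mm across.
- glue_stick: Loose capped glue stick standing on the table, cap up: a cylinder 30 mm across and 105 mm long, about 50 g, grey base and cap, white barrel. Origin at the centre of its base, own z to the cap.
- stick_cap (a point): Centre of the glue stick's cap end (105 mm from its base).
- stick_middle (a point): Middle of the glue stick, on its axis (52.5 mm from its base).
- jar0: Bystander: paint jar, 42 mm across, 68 mm high, standing. Origin at the centre of its base.
- jar1: Bystander: paint jar, as the first.
- jar2: Bystander: paint jar, as the first.
- paintbrush: Bystander: paint brush 190 mm long lying on the table along its own x. Origin under its middle.
Things that resemble listed ones, but are neither listed nor needed, are in the scene too. Of the things shaped like the lid, the wooden one is meant. Several things look just like the glue_stick: the one meant starts nearest to the robot's base.

How it is judged:
By the outcome, as a careful person would: the job done as asked, in the order asked, and still so for the second after the job is handed in, with the robot touching nothing.
It also fails if it takes over 54 s, if anything falls off the work surface, if the arm or the gripper's body presses on something with over 40 N, if the wrist force passes 120 N, or if a joint passes its speed limit or range.

### The arm

A 6-joint arm with a two-finger parallel gripper is mounted at the origin on the work surface. World frame = base frame: x ahead of the robot, y to its left, z up, the work surface at z = 0. Lengths are in mm, angles in degrees, forces in N, time in s.
With the tool pointing down it reaches from about 300 to 850 mm from the base axis. Payload 4.2 kg.
Tool frame: the origin (TCP) lies at the very end of the fingers, on their centre line; the grasp point (between the pads) lies 19 mm behind it (env.grasp_offset is the distance from the TCP to the grasp point, in mm); z points along the fingers, y is the line along which they close (so a half turn about z gives the same grasp; the last joint's range is limited). The gripper opens to 91 mm and grips with 3 to 60 N. Pads are 32 mm wide; open, the fingers measure 118 mm over their backs; the gripper's body (76 mm by 178 mm) begins 60 mm behind the grasp point.
Start: joints at [-69.328, 18.312, 89.639, -0, 72.044, -1.146], TCP at [213.711, -533.827, 213.976] pointing down, gripper open.
Joint ranges: [-177.97, 177.97], [-48.28, 115.42], [12.27, 149.76], [-77.06, 257.06], [2.81, 150.46], [-146.56, 146.56]. Speed limits (degrees/s): [147.25, 147.25, 180, 180, 180, 180].

### API

Orientations are given as [roll, pitch, yaw] about the fixed x, y, z axes, in that order (R = Rz(yaw) Ry(pitch) Rx(roll)).
In Python, from workcell import env gives the robot as it stands. The module is installed in compiled form; this text tells all that it offers.
- The arm moves only by the tool send_rows, never from a script. Its argument "motion" is a list of rows, each an object of numbers: "tx", "ty", "tz": the shift along the tool's x, y, z in units of 500 mm (1.0 is 500 mm); "rx", "ry", "rz": the turn, a rotation vector about the tool's x, y, z in units of 30 degrees (1.0 is 30 degrees); "gripper": the closure, from -1 (fully open) to 1 (shut). In form: [{"tx": .., "ty": .., "tz": .., "rx": .., "ry": .., "rz": .., "gripper": ..}, ...]. A call has 1 to 12 rows; each row shifts and turns the commanded pose from where the row before left it, along the tool's axes as they then stand; what a row does not reach is not made up. A row lasts 1/8 s, in which the tool goes at most 62.5 mm and 10.7 degrees, less where a joint would pass 70% of its speed; a pose out of reach is approached as far as the arm can. A call with a number of a shift or a turn outside -1 to 1 is refused whole. A call with a gripper value outside its range is refused whole. The fingers move at their own pace and stop on an object; "grip_force" is the grip in N (left out, the last holds). Time passes only in rows, so rows that do not move let the fingers close. It gives the time, the measured TCP pose, the force, the opening and the grip force at its end, in the units of the state.
- env.state(): the state, without advancing time (a new reading comes with each control period).
- env.grab_frame(name): name is "scene" or "side" or "wrist"; returns a dict with "frame" (480x640x3 uint8, red, green, blue), "vertical_fov" (degrees; the focal length in pixels is half the picture's height over the tangent of half this angle, whatever the lens; pixels are square), "cx", "cy" (the principal point, pixels), "rvec" (rotation vector, rad) and "tvec" (3), from world to camera coordinates, as OpenCV has them; the wrist camera has in their place "T_tool_cam" (4x4, takes a point from camera to tool coordinates, whose origin is the TCP and whose axes are the flange's). Camera axes: x right, y down, z forward; pixel columns grow to the right and rows downward; lengths in mm; the calibration is good to about 2 mm. A picture is of the moment at which its call begins: read the wrist's pose just before it. There is no depth.
- env.job_done(): hands the job in; it is judged then, once.
The state is a dict: "time_s": time; "qpos": joint angles; "qvel": joint speeds; "effort": joint torques, N m; "ee_pos": TCP position; "ee_rot": TCP orientation; "force": force on the tool from outside, world axes, zero at the start; "torque": the same for the moment, N m; "gripper_width": finger opening in mm; "gripper_force": force on a finger pad.
Only numpy, scipy, OpenCV 4.12 (cv2) and the standard library are available. Lean on these libraries where they do the work, as an engineer would, in place of code of your own. Each camera call takes 0.05 s, during which the arm holds its last target. There are 200 camera calls.

## Working session

There is one attempt and no reset: what is moved stays moved. The work goes in short steps, Python scripts to look and compute and a tool call to move; the robot and the scene stay as the last step left them, time stands still between calls to the robot, and variables do not carry over. Pictures are saved under pics/ and viewed, at most 10 in all, crops included, and the job is handed in when it is done.

Besides the shell and the picture viewer there is one more tool, called as name([rows], argument=value, ...), one row to a line, values as JSON. send_rows: Moves the arm, as the interface text tells. Shifts and turns lie within -1 to 1; 1 stands for 500 mm of shift or 30 degrees of turn. Its arguments: {"type":"object","properties":{"motion":{"type":"array"},"grip_force":{"type":"number"}},"required":["motion"]}

```bash
mkdir -p pics; cat > h.py <<'E'
import numpy as np, cv2, pickle
from scipy.spatial.transform import Rotation as R
from workcell import env
def grab(n):
    s=env.state(); f=env.grab_frame(n); f['state']=s
    pickle.dump(f,open(f'{n}.pkl','wb')); return f
def load(n): return pickle.load(open(f'{n}.pkl','rb'))
def cam(f):
    h,w=f['frame'].shape[:2]; fl=h/2/np.tan(np.radians(f['vertical_fov'])/2)
    K=np.array([[fl,0,f['cx']],[0,fl,f['cy']],[0,0,1.]])
    if f.get('rvec') is not None:
        Rm=cv2.Rodrigues(np.array(f['rvec'],float))[0]; t=np.array(f['tvec'],float).ravel()
    else:
        s=f['state']; T=np.eye(4); T[:3,:3]=R.from_euler('xyz',s['ee_rot'],degrees=True).as_matrix(); T[:3,3]=s['ee_pos']
        W=np.linalg.inv(T@np.array(f['T_tool_cam'])); Rm=W[:3,:3]; t=W[:3,3]
    return K,Rm,t
def ray(f,uv):
    K,Rm,t=cam(f); d=Rm.T@np.linalg.inv(K)@np.array([uv[0],uv[1],1.]); return -Rm.T@t,d/np.linalg.norm(d)
def onplane(f,uv,z=0.):
    o,d=ray(f,uv); return o+d*(z-o[2])/d[2]
def cross(f,a,g,b):
    o,d=ray(f,a);p,e=ray(g,b); s=np.linalg.lstsq(np.c_[d,-e],p-o,rcond=None)[0]
    A=o+d*s[0];B=p+e*s[1]; return (A+B)/2,np.linalg.norm(A-B)
def proj(f,P):
    K,Rm,t=cam(f); q=(K@(Rm@np.atleast_2d(P).T+t[:,None])).T; return q[:,:2]/q[:,2:]
def save(f,name): cv2.imwrite(f'pics/{name}.png',f['frame'][:,:,::-1])
E
python3 - <<'E'
from h import *
for n in ('scene','side'):
    f=grab(n); save(f,n+'0'); print({k:v for k,v in f.items() if k not in('frame','state')}); o,_=ray(f,(320,240)); print(o)
print(env.state())
E
```

```text
{'vertical_fov': 48.243009276958276, 'cx': 329.2600630355948, 'cy': 242.1194479957467, 'rvec': array([ 1.78464708,  1.75932995, -0.69259305]), 'tvec': array([ -43.98662872, -330.10729403, 1993.48953135])}
[1612.41217009    3.61625512 1218.61399841]
{'vertical_fov': 54.50477151018748, 'cx': 316.4780686247531, 'cy': 237.78287667193905, 'rvec': array([ 2.36063743, -0.39771813,  0.16330884]), 'tvec': array([-551.30288344,  257.25986826, 1016.22835434])}
[ 349.55452445 -659.98009573  919.27987303]
{'time_s': 0.1, 'qpos': array([-6.93299238e+01,  1.83488864e+01,  8.96973387e+01, -2.00709377e-03,
        7.20456134e+01, -1.14597334e+00]), 'qvel': array([-0.03099761,  0.00165715, -0.26853792,  0.02099272, -0.01878414,
        0.02664442]), 'effort': array([ 4.14859487e-04, -4.13331628e+01, -2.32510132e+01,  7.29598291e-02,
        4.21874668e-02, -4.93059486e-05]), 'ee_pos': array([ 213.51937063, -533.40888272,  213.20933715]), 'ee_rot': array([-1.79908142e+02,  7.12379825e-05,  2.18166698e+01]), 'force': array([ 0.16310703, -0.21527329,  0.3622256 ]), 'torque': array([ 0.03106846, -0.0018872 ,  0.00354198]), 'gripper_force': 0.0, 'gripper_width': 90.97480893808273}
```

View pics/scene0.png

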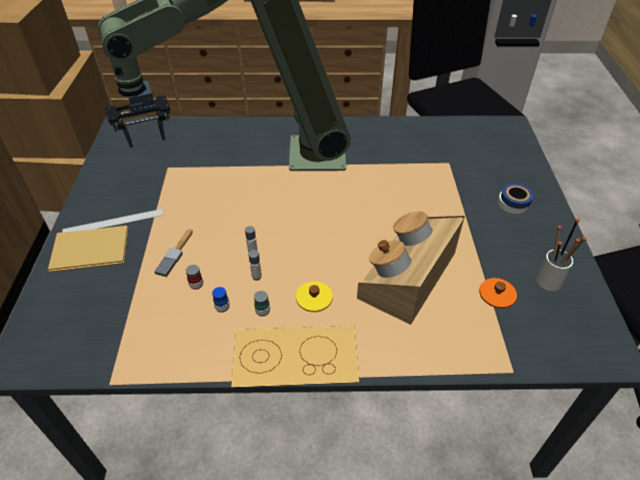

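View pics/side0.png

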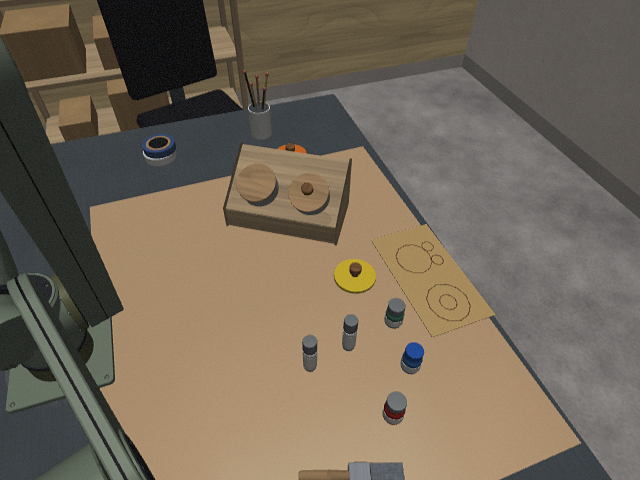

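The scene camera shows the knobbed wooden lid at (390,258), with its knob at about (383,246). In the side view the knob is at (307,188). There are two glue sticks: A at scene (251,240) / side (310,352), and B at scene (255,265) / side (350,332). A looks nearer the base. The yellow and orange knobbed lids are decoys. I'll measure both sticks and confirm in one enlarged crop.

```bash
python3 - <<'E'
from h import *
f=load('scene');g=load('side')
def big(f,x,y,w,h,s): return cv2.resize(f['frame'][y:y+h,x:x+w],None,fx=s,fy=s,interpolation=cv2.INTER_CUBIC)
a=big(f,235,205,240,130,3.3); b=big(g,215,135,200,240,2.5)
a=cv2.resize(a,(792,429));c1=big(g,220,140,140,110,3)[:,:420]
cv2.imwrite('pics/crop1.png',a[:,:,::-1])
b=big(g,215,140,190,140,3.0);c=big(g,290,320,75,60,3.0)
b=b.copy(); b[420-180:420,570-225:570]=c
cv2.imwrite('pics/crop2.png',b[:,:,::-1])
for n,s,d in(('A',(251,257),(310,370)),('B',(256,278),(350,349))):
    print(n,onplane(f,s),onplane(g,d))
E
```

```text
A [ 515.93784356 -203.98811148    0.        ] [ 496.79340272 -207.65696619    0.        ]
B [ 599.1922509 -182.4586285    0.       ] [ 596.4982396  -188.94061984    0.        ]
```

View pics/crop1.png

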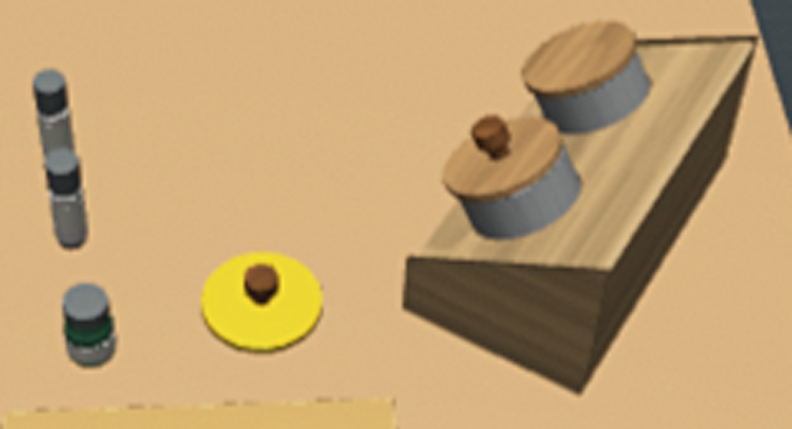

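View pics/crop2.png

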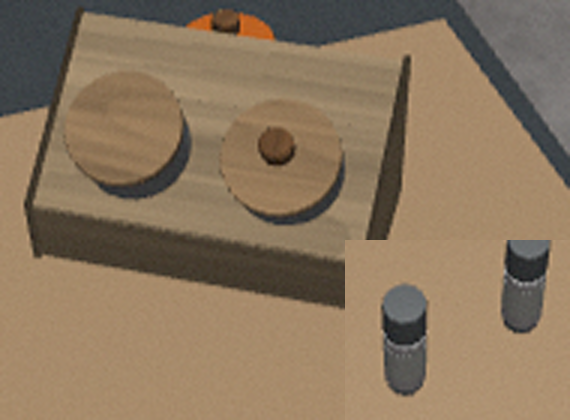

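Crop 1 shows the knobbed wooden lid on the nearer tin. Stick A (cap at scene ≈(250,228.6)) stands behind B. Crop 2 gives the knob top at side ≈(307,188.5) and A's cap top at side ≈(310,341). A is at x≈500 and B at x≈600, so A is nearest to the base and is the one meant. Next I'll refine the positions.

```bash
python3 - <<'E'
from h import *
f=load('scene');g=load('side')
print('capA',cross(f,(250.2,228.6),g,(310,341)), onplane(f,(250.2,228.6),105),onplane(g,(310,341),105))
def P(u,v): return (235+u/3.3,205+v/3.3)
def S(u,v): return (215+u/3,140+v/3)
print('fronttop near',cross(f,P(405,257),g,(338,241)))
print('end base front/back',onplane(f,P(403,307)),onplane(f,P(580,393)),'tops',onplane(f,P(405,257),68),onplane(f,P(610,270),163),onplane(f,P(756,38),163))
print('side base front',onplane(g,S(37,257)),'tops',onplane(g,S(30,207),68),onplane(g,S(81,10),163),onplane(g,S(408,57),163))
# disc and knob masks
for n,im,roi in(('scene',f,(365,235,410,275)),('side',g,(285,170,335,215))):
    x0,y0,x1,y1=roi; hsv=cv2.cvtColor(im['frame'],cv2.COLOR_RGB2HSV)[y0:y1,x0:x1]
    i=im['frame'][y0:y1,x0:x1].astype(int)
    m=((i[...,0]<130)&(i[...,0]-i[...,2]>30)&(i[...,0]>1.45*i[...,1])).astype('uint8')
    k,l,st,ce=cv2.connectedComponentsWithStats(m)
    for j in range(1,k):
        if st[j,4]>20: print(n,st[j]+[x0,y0,0,0,0],ce[j]+[x0,y0])
E
```

```text
capA (array([ 499.39006179, -198.71777349,  104.70125683]), np.float64(2.7931094625298365)) [ 498.49802073 -197.6481193   105.        ] [ 499.93850903 -200.27144763  105.        ]
fronttop near (array([667.96641665, 101.51530571,  43.94602849]), np.float64(26.76213829087255))
end base front/back [676.3528656  111.36740608   0.        ] [767.57954318 253.73254772   0.        ] tops [676.10681118 109.85717338  68.        ] [767.81631501 257.15115733 163.        ] [513.03996952 418.23718514 163.        ]
side base front [4.19083182e+02 2.77670722e+02 1.13686838e-13] tops [420.88420809 271.77625976  68.        ] [510.17211483 412.11056858 163.        ] [767.10851872 249.97038333 163.        ]
scene [378 241  11  12  82] [383.82926829 246.19512195]
```

```bash
python3 - <<'E'
from h import *
f=load('scene');g=load('side')
ax=np.array([np.cos(np.radians(57.4)),np.sin(np.radians(57.4)),0]);O=np.array([588.1,254.6,0]);ay=np.array([-ax[1],ax[0],0])
n=-.5*ax+np.array([0,0,.866])
base=O-70*ay
p,e=cross(f,(383.8,245),g,(307,188.7)); d=p-base; print('knob',p,e,'own',d@ax,d@ay,p[2])
face=base+[0,0,111.3]
for nm,q in(('knob mid',face+72*n),('knobtop',face+82*n),('disc top',face+50*n)): print(nm,q,proj(f,q),proj(g,q))
# disc top outlines
i=g['frame'].astype(int); print(i[188,300:316].tolist())
E
```

```text
knob [620.03933768 178.85114527 159.66381228] 1.5215739663489831 own -46.6068222010293 2.281358490410703 159.66381228203824
knob mid [627.67591953 186.55775876 173.652     ] [[387.15728802 243.69736227]] [[308.67565464 181.57747708]]
knobtop [624.98206561 182.34549677 182.312     ] [[385.77766797 240.75502611]] [[308.15372823 180.13171085]]
disc top [633.60239817 195.82473512 154.6       ] [[390.16224999 250.10608931]] [[309.79371625 184.67457215]]
[[143, 118, 87], [74, 49, 31], [102, 72, 48], [101, 72, 47], [104, 73, 46], [108, 75, 54], [98, 69, 47], [99, 70, 46], [109, 77, 53], [111, 78, 53], [118, 83, 56], [111, 79, 50], [94, 67, 46], [107, 86, 65], [142, 113, 85], [142, 119, 88]]
```

```bash
cat >> h.py <<'E'
AX=np.array([np.cos(np.radians(57.4)),np.sin(np.radians(57.4)),0]);AY=np.array([-AX[1],AX[0],0]);Z=np.array([0,0,1.])
NN=-.5*AX+.8660254*Z; RT=np.c_[.8660254*AX+.5*Z,-AY,-NN]   # tool along the tin
def down(yaw): return R.from_euler('xyz',[180,0,yaw],degrees=True).as_matrix()
def leg(p0,R0,p1,R1,N):
    w=R.from_matrix(R0.T@R1).as_rotvec()/N; S=sum(R.from_rotvec(w*k).as_matrix() for k in range(N))
    t=np.linalg.solve(S,R0.T@(np.array(p1)-p0))
    print(N,'rows t',np.round(t/500,4),'r',np.round(np.degrees(w)/30,4),'|t|',round(np.linalg.norm(t),1))
    p=np.array(p0,float);Q=R0
    for k in range(N): p=p+Q@t; Q=Q@R.from_rotvec(w).as_matrix()
    return p,Q
def now():
    s=env.state(); return np.array(s['ee_pos']),R.from_euler('xyz',s['ee_rot'],degrees=True).as_matrix()
E
python3 - <<'E'
from h import *
p,Q=now()
leg(p,Q,[580.5,117,293],RT,24)
s0=p;k=[]
w=R.from_matrix(Q.T@RT).as_rotvec(); print(np.degrees(w))
E
```

```text
24 rows t [ 0.0591 -0.0237  0.0089] r [ 0.0128  0.0403 -0.0483] |t| 32.1
[  9.225847    28.99233465 -34.77869031]
```

send_rows([
  {"tx":0.059,"ty":-0.024,"tz":0.009,"rx":0.013,"ry":0.04,"rz":-0.048,"gripper":-1},
  {"tx":0.059,"ty":-0.024,"tz":0.009,"rx":0.013,"ry":0.04,"rz":-0.048,"gripper":-1},
  {"tx":0.059,"ty":-0.024,"tz":0.009,"rx":0.013,"ry":0.04,"rz":-0.048,"gripper":-1},
  {"tx":0.059,"ty":-0.024,"tz":0.009,"rx":0.013,"ry":0.04,"rz":-0.048,"gripper":-1},
  {"tx":0.059,"ty":-0.024,"tz":0.009,"rx":0.013,"ry":0.04,"rz":-0.048,"gripper":-1},
  {"tx":0.059,"ty":-0.024,"tz":0.009,"rx":0.013,"ry":0.04,"rz":-0.048,"gripper":-1},
  {"tx":0.059,"ty":-0.024,"tz":0.009,"rx":0.013,"ry":0.04,"rz":-0.048,"gripper":-1},
  {"tx":0.059,"ty":-0.024,"tz":0.009,"rx":0.013,"ry":0.04,"rz":-0.048,"gripper":-1},
  {"tx":0.059,"ty":-0.024,"tz":0.009,"rx":0.013,"ry":0.04,"rz":-0.048,"gripper":-1},
  {"tx":0.059,"ty":-0.024,"tz":0.009,"rx":0.013,"ry":0.04,"rz":-0.048,"gripper":-1},
  {"tx":0.059,"ty":-0.024,"tz":0.009,"rx":0.013,"ry":0.04,"rz":-0.048,"gripper":-1},
  {"tx":0.059,"ty":-0.024,"tz":0.009,"rx":0.013,"ry":0.04,"rz":-0.048,"gripper":-1},
])

```text
time_s: 1.6
ee_pos: [450.8, -231.3, 205.5]
ee_rot: [-177.5, -14.9, 38.9]
force: [-0.1, -0.4, 0.6]
gripper_width: 91.3
gripper_force: 0.0
```

send_rows([
  {"tx":0.059,"ty":-0.024,"tz":0.009,"rx":0.013,"ry":0.04,"rz":-0.048,"gripper":-1},
  {"tx":0.059,"ty":-0.024,"tz":0.009,"rx":0.013,"ry":0.04,"rz":-0.048,"gripper":-1},
  {"tx":0.059,"ty":-0.024,"tz":0.009,"rx":0.013,"ry":0.04,"rz":-0.048,"gripper":-1},
  {"tx":0.059,"ty":-0.024,"tz":0.009,"rx":0.013,"ry":0.04,"rz":-0.048,"gripper":-1},
  {"tx":0.059,"ty":-0.024,"tz":0.009,"rx":0.013,"ry":0.04,"rz":-0.048,"gripper":-1},
  {"tx":0.059,"ty":-0.024,"tz":0.009,"rx":0.013,"ry":0.04,"rz":-0.048,"gripper":-1},
  {"tx":0.059,"ty":-0.024,"tz":0.009,"rx":0.013,"ry":0.04,"rz":-0.048,"gripper":-1},
  {"tx":0.059,"ty":-0.024,"tz":0.009,"rx":0.013,"ry":0.04,"rz":-0.048,"gripper":-1},
  {"tx":0.059,"ty":-0.024,"tz":0.009,"rx":0.013,"ry":0.04,"rz":-0.048,"gripper":-1},
  {"tx":0.059,"ty":-0.024,"tz":0.009,"rx":0.013,"ry":0.04,"rz":-0.048,"gripper":-1},
  {"tx":0.059,"ty":-0.024,"tz":0.009,"rx":0.013,"ry":0.04,"rz":-0.048,"gripper":-1},
  {"tx":0.059,"ty":-0.024,"tz":0.009,"rx":0.013,"ry":0.04,"rz":-0.048,"gripper":-1},
  {"gripper":-1},
])

```text
invalid input at $.motion[12]: expected keys tx, ty, tz, rx, ry, rz, gripper
```

send_rows([
  {"tx":0.059,"ty":-0.024,"tz":0.009,"rx":0.013,"ry":0.04,"rz":-0.048,"gripper":-1},
  {"tx":0.059,"ty":-0.024,"tz":0.009,"rx":0.013,"ry":0.04,"rz":-0.048,"gripper":-1},
  {"tx":0.059,"ty":-0.024,"tz":0.009,"rx":0.013,"ry":0.04,"rz":-0.048,"gripper":-1},
  {"tx":0.059,"ty":-0.024,"tz":0.009,"rx":0.013,"ry":0.04,"rz":-0.048,"gripper":-1},
  {"tx":0.059,"ty":-0.024,"tz":0.009,"rx":0.013,"ry":0.04,"rz":-0.048,"gripper":-1},
  {"tx":0.059,"ty":-0.024,"tz":0.009,"rx":0.013,"ry":0.04,"rz":-0.048,"gripper":-1},
  {"tx":0.059,"ty":-0.024,"tz":0.009,"rx":0.013,"ry":0.04,"rz":-0.048,"gripper":-1},
  {"tx":0.059,"ty":-0.024,"tz":0.009,"rx":0.013,"ry":0.04,"rz":-0.048,"gripper":-1},
  {"tx":0.059,"ty":-0.024,"tz":0.009,"rx":0.013,"ry":0.04,"rz":-0.048,"gripper":-1},
  {"tx":0.059,"ty":-0.024,"tz":0.009,"rx":0.013,"ry":0.04,"rz":-0.048,"gripper":-1},
  {"tx":0.059,"ty":-0.024,"tz":0.009,"rx":0.013,"ry":0.04,"rz":-0.048,"gripper":-1},
  {"tx":0,"ty":0,"tz":0,"rx":0,"ry":0,"rz":0,"gripper":-1},
])

```text
time_s: 3.1
ee_pos: [573.7, 89.7, 281.0]
ee_rot: [-179.4, -28.6, 55.6]
force: [0.5, -0.8, -1.0]
gripper_width: 91.2
gripper_force: 0.0
```

```bash
python3 - <<'E'
from h import *
f=grab('wrist'); save(f,'w1'); print(f['T_tool_cam'],f['vertical_fov'],f['state']['ee_pos'],f['state']['ee_rot'])
print(ray(f,(320,240)))
for P in ([621,180,163],[627,186,173]): print(proj(f,P))
E
```

```text
[[ 8.07368957e-04 -9.60492543e-01 -2.78304551e-01  7.85396235e+01]
 [ 9.99999656e-01  8.27806351e-04  4.40770802e-05 -2.47852527e-01]
 [ 1.88046568e-04 -2.78304491e-01  9.60492881e-01 -1.71095899e+02]
 [ 0.00000000e+00  0.00000000e+00  0.00000000e+00  1.00000000e+00]] 69.7387295376584 [573.73314311  89.67256611 281.02825897] [-179.43199249  -28.59854982   55.64228976]
(array([567.62701372,  78.17435943, 468.83892723]), array([ 0.10779195,  0.19325102, -0.9752102 ]))
[[312.80521655 193.14790019]]
[[314.19991911 180.67692646]]
```

View pics/w1.png

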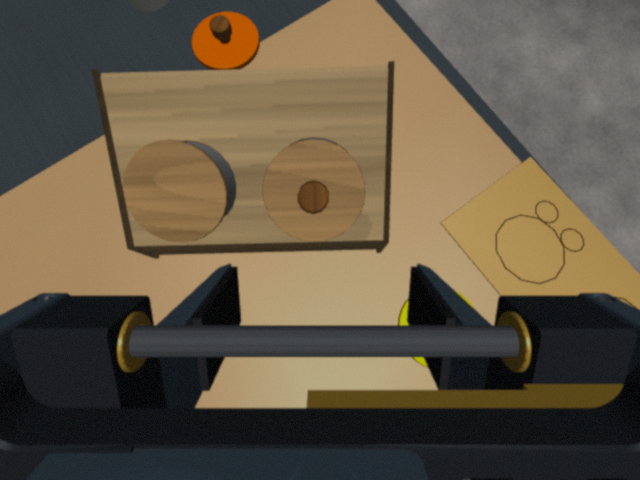

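The wrist view shows the knob at (313,196) in the middle of the wooden disc, which spans about x 262–366 and y 138–243. The fingers are in the lower half. I'll triangulate the knob across the three views.

```bash
python3 - <<'E'
from h import *
f=load('scene');g=load('side');w=load('wrist')
def blob(im,roi,thr):
    x0,y0,x1,y1=roi;i=im['frame'][y0:y1,x0:x1].astype(int)
    m=((i[...,0]<thr)&(i[...,0]>1.2*i[...,2])).astype('uint8')
    k,l,st,ce=cv2.connectedComponentsWithStats(m); j=1+np.argmax(st[1:,4]); print(st[j]+[x0,y0,0,0,0],ce[j]+[x0,y0]); return ce[j]+[x0,y0]
kw=blob(w,(290,175,337,222),110); ks=blob(g,(298,178,318,200),125); 
print('pair',cross(w,kw,g,ks),cross(w,kw,f,(383.8,243.5)))
A=np.zeros((3,3));b=np.zeros(3)
for im,uv in((w,kw),(g,ks),(f,(383.8,243.8))):
    o,d=ray(im,uv);M=np.eye(3)-np.outer(d,d);A+=M;b+=M@o
p=np.linalg.solve(A,b);print('knob upper',p,proj(w,p),proj(g,p),proj(f,p))
O=np.array([588.1,254.6,0]);print('own',(p-O)@AX,(p-O)@AY)
# disc centre: wrist ellipse by edges
for dz in range(-30,1,10): print(dz,proj(w,p+dz*NN),proj(g,p+dz*NN),proj(f,p+dz*NN))
E
```

```text
[297 180  32  34 822] [312.42214112 196.58272506]
[301 182  13  14 132] [306.84090909 188.65151515]
pair (array([619.71479417, 178.46343704, 159.43694713]), np.float64(0.6102524749866701)) (array([618.50280445, 178.06991657, 164.32246517]), np.float64(2.1663596860770244))
knob upper [618.80702412 177.92665344 161.94030264] [[312.12990226 196.51290177]] [[306.42854495 188.11042918]] [[383.3012347  244.30504599]]
own -48.0495971083858 -67.17856519422435
-30 [[312.91158538 191.34625804]] [[307.99697792 192.14327567]] [[387.38403586 252.93136163]]
-20 [[312.66551683 192.9726825 ]] [[307.48276171 190.8210929 ]] [[386.03148811 250.07364131]]
-10 [[312.40537036 194.69215694]] [[306.96002195 189.47699389]] [[384.6705803  247.19825752]]
0 [[312.12990226 196.51290177]] [[306.42854495 188.11042918]] [[383.3012347  244.30504599]]
```

```bash
python3 - <<'E'
from h import *
p,Q=now(); k=np.array([621,181.3,156]); leg(p,Q,k+NN*46,RT,6)
E
```

```text
6 rows t [ 0.0097 -0.0035  0.0377] r [ 0.0016  0.0081 -0.0089] |t| 19.5
```

send_rows([
  {"tx":0.01,"ty":-0.0035,"tz":0.038,"rx":0.002,"ry":0.008,"rz":-0.009,"gripper":-1},
  {"tx":0.01,"ty":-0.0035,"tz":0.038,"rx":0.002,"ry":0.008,"rz":-0.009,"gripper":-1},
  {"tx":0.01,"ty":-0.0035,"tz":0.038,"rx":0.002,"ry":0.008,"rz":-0.009,"gripper":-1},
  {"tx":0.01,"ty":-0.0035,"tz":0.038,"rx":0.002,"ry":0.008,"rz":-0.009,"gripper":-1},
  {"tx":0.01,"ty":-0.0035,"tz":0.038,"rx":0.002,"ry":0.008,"rz":-0.009,"gripper":-1},
  {"tx":0.01,"ty":-0.0035,"tz":0.038,"rx":0.002,"ry":0.008,"rz":-0.009,"gripper":-1},
  {"tx":0,"ty":0,"tz":0,"rx":0,"ry":0,"rz":0,"gripper":-1},
  {"tx":0,"ty":0,"tz":0,"rx":0,"ry":0,"rz":0,"gripper":-1},
])

```text
time_s: 4.15
ee_pos: [610.1, 162.3, 196.3]
ee_rot: [-180.0, -30.0, 57.3]
force: [-0.2, 0.7, -0.6]
gripper_width: 91.1
gripper_force: 0.0
```

```bash
python3 - <<'E'
from h import *
g=load('side');f0=load('scene');w0=load('wrist'); w=grab('wrist'); save(w,'w2')
print(w['state']['ee_pos'],w['state']['ee_rot'])
k=np.array([621,181.3,156]);print('pred mid,top',proj(w,k),proj(w,k+10*NN))
c=w['frame'][90:330,160:480]; cv2.imwrite('pics/w2c.png',cv2.resize(c,None,fx=2,fy=2)[:,:,::-1])
E
```

```text
[610.09668678 162.34048417 196.33093574] [-179.98284132  -30.04686088   57.34521939]
pred mid,top [[322.45222982 266.13578184]] [[322.40007474 271.51962099]]
```

View pics/w2c.png

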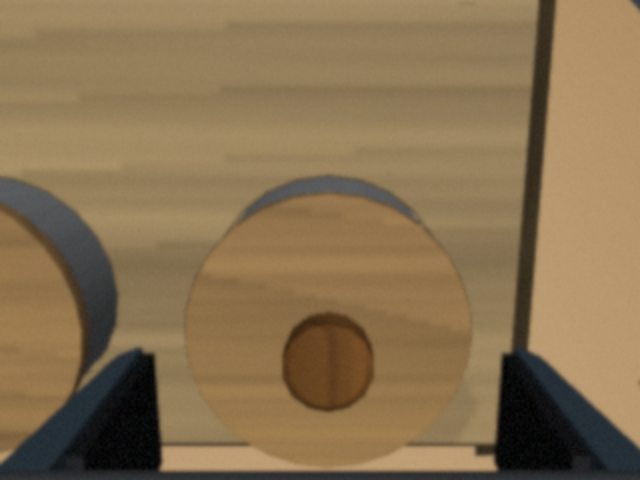

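The crop shows the knob top at crop (328,360) = full (324,270). The disc spans crop x 185–471, so it is centred near full x=324. That agrees with the prediction (322.4,271.5) to 2 px. Next I'll check depth from the known widths.

```bash
python3 - <<'E'
from h import *
w=load('wrist');g=load('side');f=load('scene')
K,Rm,t=cam(w);k=np.array([621,181.3,156])
for n,d in(('top',10),('disc',-22)): print(n,(Rm@(k+d*NN)+t)[2],proj(w,k+d*NN))
print('by width top',K[0,0]*30/46,'disc',K[0,0]*104/143)
o,d=ray(w,(324,270)); s=K[0,0]*30/46/((Rm@d)[2]); print('top by width',o+d*s)
o,d=ray(w,(324,255)); s=K[0,0]*104/143/((Rm@d)[2]); print('knobmid via disc',o+d*s+22*NN)
print('cross side',cross(w,(324,270),g,(306.84,188.65)))
p,Q=now(); 
for q in([622,180,155],[622,180.5,158]): print(Q.T@(np.array(q)-p))
E
```

```text
top 220.99466773347996 [[322.40007474 271.51962099]]
disc 251.7377240530858 [[322.55295841 255.73781924]]
by width top 224.624505566429 disc 250.49035772256326
top by width [619.99789533 177.82086679 161.29915285]
knobmid via disc [622.03572994 180.95878454 157.35179796]
cross side (array([620.02295987, 178.06222218, 159.74527354]), np.float64(0.23150756499112118))
[-2.51309744  0.36034003 46.75473595]
[-0.64543584  0.09150683 44.36945424]
```

send_rows([
  {"tx":-0.001,"ty":0,"tz":0.03,"rx":0,"ry":0,"rz":0,"gripper":-1},
  {"tx":-0.001,"ty":0,"tz":0.03,"rx":0,"ry":0,"rz":0,"gripper":-1},
  {"tx":-0.001,"ty":0,"tz":0.03,"rx":0,"ry":0,"rz":0,"gripper":-1},
  {"tx":0,"ty":0,"tz":0.015,"rx":0,"ry":0,"rz":0,"gripper":-1},
  {"tx":0,"ty":0,"tz":0.01,"rx":0,"ry":0,"rz":0,"gripper":-1},
  {"tx":0,"ty":0,"tz":0.005,"rx":0,"ry":0,"rz":0,"gripper":-1},
  {"tx":0,"ty":0,"tz":0,"rx":0,"ry":0,"rz":0,"gripper":-1},
])

```text
time_s: 5.08
ee_pos: [625.5, 187.0, 143.6]
ee_rot: [-180.0, -30.1, 57.4]
force: [0.1, 0.8, 0.5]
gripper_width: 91.0
gripper_force: 0.0
```

send_rows([
  {"tx":0,"ty":0,"tz":0,"rx":0,"ry":0,"rz":0,"gripper":1},
  {"tx":0,"ty":0,"tz":0,"rx":0,"ry":0,"rz":0,"gripper":1},
  {"tx":0,"ty":0,"tz":0,"rx":0,"ry":0,"rz":0,"gripper":1},
  {"tx":0,"ty":0,"tz":0,"rx":0,"ry":0,"rz":0,"gripper":1},
  {"tx":0,"ty":0,"tz":0,"rx":0,"ry":0,"rz":0,"gripper":1},
  {"tx":0,"ty":0,"tz":0,"rx":0,"ry":0,"rz":0,"gripper":1},
], grip_force=30)

```text
time_s: 5.82
ee_pos: [625.4, 187.0, 143.4]
ee_rot: [-180.0, -30.1, 57.4]
force: [0.2, 0.1, 0.8]
gripper_width: 34.1
gripper_force: 0.0
```

send_rows([
  {"tx":0,"ty":0,"tz":0,"rx":0,"ry":0,"rz":0,"gripper":1},
  {"tx":0,"ty":0,"tz":0,"rx":0,"ry":0,"rz":0,"gripper":1},
  {"tx":0,"ty":0,"tz":0,"rx":0,"ry":0,"rz":0,"gripper":1},
  {"tx":0,"ty":0,"tz":0,"rx":0,"ry":0,"rz":0,"gripper":1},
])

```text
time_s: 6.32
ee_pos: [625.4, 187.0, 143.4]
ee_rot: [-180.0, -30.0, 57.4]
force: [0.2, -0.1, -0.7]
gripper_width: 28.5
gripper_force: 30.0
```

```bash
python3 - <<'E'
from h import *
s=env.state();print(s['gripper_width'],s['gripper_force'],s['force'],s['ee_pos'])
p,Q=now(); f=load('scene')
# lid target: check yellow lid place
print('yellow',onplane(f,(314,297),15))
p1=p+NN*70
T=np.array([470,20,75.]); 
for yaw in (57.4,75): leg(p1,Q,T,down(yaw),18)
E
```

```text
28.49542827141643 29.999944085720927 [ 0.249109   -0.0894696  -0.69556367] [625.41439165 186.98312189 143.39378476]
yellow [682.9091747  -11.50553035  15.        ]
18 rows t [-0.0244 -0.0045  0.0081] r [-0.     -0.0556 -0.0001] |t| 13.1
18 rows t [-0.0236 -0.0079  0.0083] r [ 0.0085 -0.0552 -0.0319] |t| 13.1
```

send_rows([
  {"tx":0,"ty":0,"tz":-0.01,"rx":0,"ry":0,"rz":0,"gripper":1},
  {"tx":0,"ty":0,"tz":-0.015,"rx":0,"ry":0,"rz":0,"gripper":1},
  {"tx":0,"ty":0,"tz":-0.02,"rx":0,"ry":0,"rz":0,"gripper":1},
  {"tx":0,"ty":0,"tz":-0.02,"rx":0,"ry":0,"rz":0,"gripper":1},
  {"tx":0,"ty":0,"tz":-0.02,"rx":0,"ry":0,"rz":0,"gripper":1},
  {"tx":0,"ty":0,"tz":-0.02,"rx":0,"ry":0,"rz":0,"gripper":1},
  {"tx":0,"ty":0,"tz":-0.02,"rx":0,"ry":0,"rz":0,"gripper":1},
  {"tx":0,"ty":0,"tz":-0.015,"rx":0,"ry":0,"rz":0,"gripper":1},
])

```text
time_s: 7.32
ee_pos: [606.5, 157.1, 204.7]
ee_rot: [-180.0, -30.1, 57.4]
force: [-0.3, 0.7, -1.2]
gripper_width: 28.7
gripper_force: 30.0
```

send_rows([
  {"tx":-0.0244,"ty":-0.0045,"tz":0.008,"rx":0,"ry":-0.0556,"rz":0,"gripper":1},
  {"tx":-0.0244,"ty":-0.0045,"tz":0.008,"rx":0,"ry":-0.0556,"rz":0,"gripper":1},
  {"tx":-0.0244,"ty":-0.0045,"tz":0.008,"rx":0,"ry":-0.0556,"rz":0,"gripper":1},
  {"tx":-0.0244,"ty":-0.0045,"tz":0.008,"rx":0,"ry":-0.0556,"rz":0,"gripper":1},
  {"tx":-0.0244,"ty":-0.0045,"tz":0.008,"rx":0,"ry":-0.0556,"rz":0,"gripper":1},
  {"tx":-0.0244,"ty":-0.0045,"tz":0.008,"rx":0,"ry":-0.0556,"rz":0,"gripper":1},
  {"tx":-0.0244,"ty":-0.0045,"tz":0.008,"rx":0,"ry":-0.0556,"rz":0,"gripper":1},
  {"tx":-0.0244,"ty":-0.0045,"tz":0.008,"rx":0,"ry":-0.0556,"rz":0,"gripper":1},
  {"tx":-0.0244,"ty":-0.0045,"tz":0.008,"rx":0,"ry":-0.0556,"rz":0,"gripper":1},
  {"tx":-0.0244,"ty":-0.0045,"tz":0.008,"rx":0,"ry":-0.0556,"rz":0,"gripper":1},
])

```text
time_s: 8.57
ee_pos: [534.7, 87.4, 120.2]
ee_rot: [-180.0, -13.3, 57.4]
force: [-0.8, 0.3, -1.2]
gripper_width: 28.4
gripper_force: 30.0
```

send_rows([
  {"tx":-0.0244,"ty":-0.0045,"tz":0.008,"rx":0,"ry":-0.0556,"rz":0,"gripper":1},
  {"tx":-0.0244,"ty":-0.0045,"tz":0.008,"rx":0,"ry":-0.0556,"rz":0,"gripper":1},
  {"tx":-0.0244,"ty":-0.0045,"tz":0.008,"rx":0,"ry":-0.0556,"rz":0,"gripper":1},
  {"tx":-0.0244,"ty":-0.0045,"tz":0.008,"rx":0,"ry":-0.0556,"rz":0,"gripper":1},
  {"tx":-0.0244,"ty":-0.0045,"tz":0.008,"rx":0,"ry":-0.0556,"rz":0,"gripper":1},
  {"tx":-0.0244,"ty":-0.0045,"tz":0.008,"rx":0,"ry":-0.0556,"rz":0,"gripper":1},
  {"tx":-0.0244,"ty":-0.0045,"tz":0.008,"rx":0,"ry":-0.0556,"rz":0,"gripper":1},
  {"tx":-0.0244,"ty":-0.0045,"tz":0.008,"rx":0,"ry":-0.0556,"rz":0,"gripper":1},
  {"tx":0,"ty":0,"tz":0,"rx":0,"ry":0,"rz":0,"gripper":1},
  {"tx":0,"ty":0,"tz":0,"rx":0,"ry":0,"rz":0,"gripper":1},
])

```text
time_s: 9.82
ee_pos: [470.6, 19.9, 76.3]
ee_rot: [-180.0, -0.1, 57.4]
force: [0.8, 0.5, -1.9]
gripper_width: 28.8
gripper_force: 30.0
```

```bash
python3 - <<'E'
from h import *
s=env.state();print(s['ee_pos'],s['ee_rot'],s['gripper_width'],s['force'])
a=grab('side');b=grab('wrist'); f=grab('scene')
c=np.hstack([a['frame'][100:400,120:420],cv2.resize(b['frame'],(400,300))]); cv2.imwrite('pics/lift.png',c[:,:,::-1])
E
```

```text
[470.60387253  19.90711338  76.34612315] [-1.79991826e+02 -5.66553586e-02  5.73649988e+01] 28.751727458680072 [ 0.82738211  0.51463627 -1.86135544]
```

View pics/lift.png

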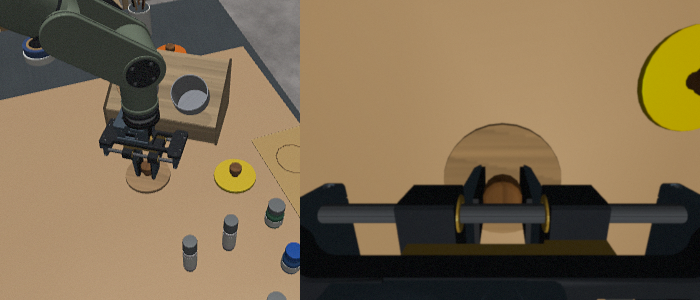

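The lid is in the grip and level over clear paper, and the tin is open. I'm lowering it now.

send_rows([
  {"tx":0,"ty":0,"tz":0.02,"rx":0,"ry":0,"rz":0,"gripper":1},
  {"tx":0,"ty":0,"tz":0.02,"rx":0,"ry":0,"rz":0,"gripper":1},
  {"tx":0,"ty":0,"tz":0.02,"rx":0,"ry":0,"rz":0,"gripper":1},
  {"tx":0,"ty":0,"tz":0.015,"rx":0,"ry":0,"rz":0,"gripper":1},
  {"tx":0,"ty":0,"tz":0.009,"rx":0,"ry":0,"rz":0,"gripper":1},
  {"tx":0,"ty":0,"tz":0.004,"rx":0,"ry":0,"rz":0,"gripper":1},
  {"tx":0,"ty":0,"tz":0.002,"rx":0,"ry":0,"rz":0,"gripper":1},
  {"tx":0,"ty":0,"tz":0,"rx":0,"ry":0,"rz":0,"gripper":1},
])

```text
time_s: 10.98
ee_pos: [470.4, 19.9, 31.4]
ee_rot: [-180.0, -0.0, 57.4]
force: [-0.9, -0.2, -1.5]
gripper_width: 28.8
gripper_force: 30.0
```

send_rows([
  {"tx":0,"ty":0,"tz":0.003,"rx":0,"ry":0,"rz":0,"gripper":1},
  {"tx":0,"ty":0,"tz":0.002,"rx":0,"ry":0,"rz":0,"gripper":1},
  {"tx":0,"ty":0,"tz":0,"rx":0,"ry":0,"rz":0,"gripper":1},
])

```text
time_s: 11.35
ee_pos: [470.2, 19.9, 28.6]
ee_rot: [-180.0, -0.0, 57.4]
force: [-0.5, -0.1, -1.5]
gripper_width: 28.5
gripper_force: 30.0
```

send_rows([
  {"tx":0,"ty":0,"tz":0.002,"rx":0,"ry":0,"rz":0,"gripper":1},
  {"tx":0,"ty":0,"tz":0.002,"rx":0,"ry":0,"rz":0,"gripper":1},
  {"tx":0,"ty":0,"tz":0,"rx":0,"ry":0,"rz":0,"gripper":1},
])

```text
time_s: 11.72
ee_pos: [470.2, 19.9, 26.6]
ee_rot: [-180.0, -0.0, 57.4]
force: [-0.5, 0.6, -0.9]
gripper_width: 28.7
gripper_force: 30.0
```

send_rows([
  {"tx":0,"ty":0,"tz":0.002,"rx":0,"ry":0,"rz":0,"gripper":1},
  {"tx":0,"ty":0,"tz":0,"rx":0,"ry":0,"rz":0,"gripper":1},
  {"tx":0,"ty":0,"tz":0,"rx":0,"ry":0,"rz":0,"gripper":1},
])

```text
time_s: 12.1
ee_pos: [470.2, 19.9, 25.7]
ee_rot: [-180.0, -0.0, 57.4]
force: [-0.1, -0.0, -0.5]
gripper_width: 28.4
gripper_force: 30.0
```

send_rows([
  {"tx":0,"ty":0,"tz":0.002,"rx":0,"ry":0,"rz":0,"gripper":1},
  {"tx":0,"ty":0,"tz":0,"rx":0,"ry":0,"rz":0,"gripper":1},
])

```text
time_s: 12.35
ee_pos: [470.2, 19.9, 24.6]
ee_rot: [-180.0, -0.0, 57.4]
force: [-0.9, -0.1, -0.6]
gripper_width: 28.8
gripper_force: 30.0
```

send_rows([
  {"tx":0,"ty":0,"tz":0.002,"rx":0,"ry":0,"rz":0,"gripper":1},
  {"tx":0,"ty":0,"tz":0,"rx":0,"ry":0,"rz":0,"gripper":1},
])

```text
time_s: 12.6
ee_pos: [470.1, 19.9, 23.6]
ee_rot: [-180.0, -0.0, 57.4]
force: [0.1, 0.1, -1.7]
gripper_width: 28.8
gripper_force: 30.0
```

send_rows([
  {"tx":0,"ty":0,"tz":0.002,"rx":0,"ry":0,"rz":0,"gripper":1},
  {"tx":0,"ty":0,"tz":0,"rx":0,"ry":0,"rz":0,"gripper":1},
])

```text
time_s: 12.85
ee_pos: [470.2, 19.9, 22.7]
ee_rot: [-180.0, -0.0, 57.4]
force: [-0.1, 0.6, -0.6]
gripper_width: 28.8
gripper_force: 30.0
```

send_rows([
  {"tx":0,"ty":0,"tz":0.002,"rx":0,"ry":0,"rz":0,"gripper":1},
  {"tx":0,"ty":0,"tz":0,"rx":0,"ry":0,"rz":0,"gripper":1},
])

```text
time_s: 13.1
ee_pos: [470.3, 19.9, 22.5]
ee_rot: [-180.0, -0.0, 57.4]
force: [-2.1, 0.4, 7.8]
gripper_width: 29.0
gripper_force: 30.0
```

send_rows([
  {"tx":0,"ty":0,"tz":0,"rx":0,"ry":0,"rz":0,"gripper":0},
  {"tx":0,"ty":0,"tz":0,"rx":0,"ry":0,"rz":0,"gripper":-0.3},
  {"tx":0,"ty":0,"tz":0,"rx":0,"ry":0,"rz":0,"gripper":-0.3},
  {"tx":0,"ty":0,"tz":0,"rx":0,"ry":0,"rz":0,"gripper":-0.3},
  {"tx":0,"ty":0,"tz":-0.02,"rx":0,"ry":0,"rz":0,"gripper":-0.3},
  {"tx":0,"ty":0,"tz":-0.06,"rx":0,"ry":0,"rz":0,"gripper":-0.3},
  {"tx":0,"ty":0,"tz":-0.08,"rx":0,"ry":0,"rz":0,"gripper":-0.3},
  {"tx":0,"ty":0,"tz":-0.08,"rx":0,"ry":0,"rz":0,"gripper":-0.3},
  {"tx":0,"ty":0,"tz":-0.08,"rx":0,"ry":0,"rz":0,"gripper":-0.3},
])

```text
time_s: 14.22
ee_pos: [470.1, 19.8, 183.8]
ee_rot: [180.0, -0.1, 57.4]
force: [-0.4, -0.0, -0.5]
gripper_width: 59.3
gripper_force: 0.0
```

```bash
python3 - <<'E'
from h import *
s=env.state();print(s['ee_pos'],s['ee_rot'],s['gripper_width'],s['qpos'])
p,Q=now()
for yaw in(57.4,20,-10): leg(p,Q,[499.4,-199,150],down(yaw),12)
E
```

```text
[470.11651349  19.78671732 183.75701416] [ 1.79992791e+02 -5.48002889e-02  5.73748418e+01] 59.29969621891795 [9.79905517e-01 1.02387837e+01 1.05416317e+02 4.62207953e-02
 6.43085716e+01 3.35850426e+01]
12 rows t [-0.0281  0.0238  0.0056] r [ 0.     -0.0002 -0.0001] |t| 18.6
12 rows t [-0.0202  0.0315  0.0056] r [-0.     -0.0002  0.1038] |t| 18.9
12 rows t [-0.0126  0.0369  0.0056] r [-1.000e-04 -1.000e-04  1.872e-01] |t| 19.7
```

send_rows([
  {"tx":-0.028,"ty":0.024,"tz":0.0056,"rx":0,"ry":0,"rz":0,"gripper":-0.3},
  {"tx":-0.028,"ty":0.024,"tz":0.0056,"rx":0,"ry":0,"rz":0,"gripper":-0.3},
  {"tx":-0.028,"ty":0.024,"tz":0.0056,"rx":0,"ry":0,"rz":0,"gripper":-0.3},
  {"tx":-0.028,"ty":0.024,"tz":0.0056,"rx":0,"ry":0,"rz":0,"gripper":-0.3},
  {"tx":-0.028,"ty":0.024,"tz":0.0056,"rx":0,"ry":0,"rz":0,"gripper":-0.3},
  {"tx":-0.028,"ty":0.024,"tz":0.0056,"rx":0,"ry":0,"rz":0,"gripper":-0.3},
  {"tx":-0.028,"ty":0.024,"tz":0.0056,"rx":0,"ry":0,"rz":0,"gripper":-0.3},
  {"tx":-0.028,"ty":0.024,"tz":0.0056,"rx":0,"ry":0,"rz":0,"gripper":-0.3},
  {"tx":-0.028,"ty":0.024,"tz":0.0056,"rx":0,"ry":0,"rz":0,"gripper":-0.3},
  {"tx":-0.028,"ty":0.024,"tz":0.0056,"rx":0,"ry":0,"rz":0,"gripper":-0.3},
  {"tx":-0.028,"ty":0.024,"tz":0.0056,"rx":0,"ry":0,"rz":0,"gripper":-0.3},
  {"tx":0,"ty":0,"tz":0,"rx":0,"ry":0,"rz":0,"gripper":-0.3},
])

```text
time_s: 15.72
ee_pos: [498.5, -182.3, 150.4]
ee_rot: [-179.9, -0.0, 57.3]
force: [-0.3, -0.2, -0.6]
gripper_width: 59.4
gripper_force: 0.0
```

```bash
python3 - <<'E'
from h import *
a=grab('side');b=grab('wrist');print(b['state']['ee_pos'])
print('pred cap',proj(b,[499.4,-199,105]),'mouth side',proj(a,[628.8,192.3,132.6]))
c=np.hstack([a['frame'][130:430,180:430],cv2.resize(b['frame'],(533,400))[:300]]); cv2.imwrite('pics/st.png',c[:,:,::-1])
E
```

```text
[ 498.31669575 -181.47734657  150.52001225]
pred cap [[339.23326258 284.17583573]] mouth side [[308.50386319 192.55202814]]
```

View pics/st.png

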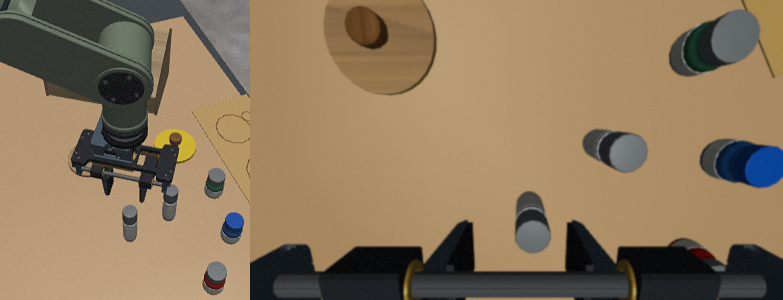

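The lid lies flat, and the cap of the near stick is at wrist (339.6,283) against a prediction of (339.2,284.2). I'm grasping it.

send_rows([
  {"tx":-0.014,"ty":0.01,"tz":0.01,"rx":0,"ry":0,"rz":0,"gripper":-0.3},
  {"tx":-0.014,"ty":0.011,"tz":0.02,"rx":0,"ry":0,"rz":0,"gripper":-0.3},
  {"tx":0,"ty":0,"tz":0.04,"rx":0,"ry":0,"rz":0,"gripper":-0.3},
  {"tx":0,"ty":0,"tz":0.04,"rx":0,"ry":0,"rz":0,"gripper":-0.3},
  {"tx":0,"ty":0,"tz":0.03,"rx":0,"ry":0,"rz":0,"gripper":-0.3},
  {"tx":0,"ty":0,"tz":0.018,"rx":0,"ry":0,"rz":0,"gripper":-0.3},
  {"tx":0,"ty":0,"tz":0,"rx":0,"ry":0,"rz":0,"gripper":-0.3},
])

```text
time_s: 16.7
ee_pos: [499.4, -198.4, 71.2]
ee_rot: [-179.9, -0.0, 57.4]
force: [-0.6, 0.1, -0.1]
gripper_width: 59.5
gripper_force: 0.0
```

send_rows([
  {"tx":0,"ty":0,"tz":0,"rx":0,"ry":0,"rz":0,"gripper":1},
  {"tx":0,"ty":0,"tz":0,"rx":0,"ry":0,"rz":0,"gripper":1},
  {"tx":0,"ty":0,"tz":0,"rx":0,"ry":0,"rz":0,"gripper":1},
  {"tx":0,"ty":0,"tz":0,"rx":0,"ry":0,"rz":0,"gripper":1},
  {"tx":0,"ty":0,"tz":0,"rx":0,"ry":0,"rz":0,"gripper":1},
], grip_force=20)

```text
time_s: 17.32
ee_pos: [499.9, -198.5, 72.1]
ee_rot: [180.0, -0.0, 57.4]
force: [-0.4, 0.5, 1.4]
gripper_width: 29.6
gripper_force: 20.0
```

send_rows([
  {"tx":0,"ty":0,"tz":0,"rx":0,"ry":0,"rz":0,"gripper":1},
  {"tx":0,"ty":0,"tz":0,"rx":0,"ry":0,"rz":0,"gripper":1},
])

```text
time_s: 17.58
ee_pos: [500.0, -198.6, 72.1]
ee_rot: [180.0, -0.0, 57.4]
force: [-0.1, 0.6, 4.0]
gripper_width: 29.5
gripper_force: 20.0
```

```bash
python3 - <<'E'
from h import *
p,Q=now(); up=p+[0,0,155]
T=np.array([628.8,192.3,132.6])+102*NN-10*RT[:,0]; print(T)
P=leg(up,Q,T,RT,22)
t=np.array([0]*3)
E
```

```text
[596.65679812 142.03907601 215.9345908 ]
22 rows t [ 0.0299 -0.0093  0.0087] r [ 0.      0.0454 -0.    ] |t| 16.3
```

send_rows([
  {"tx":0,"ty":0,"tz":-0.02,"rx":0,"ry":0,"rz":0,"gripper":1},
  {"tx":0,"ty":0,"tz":-0.05,"rx":0,"ry":0,"rz":0,"gripper":1},
  {"tx":0,"ty":0,"tz":-0.06,"rx":0,"ry":0,"rz":0,"gripper":1},
  {"tx":0,"ty":0,"tz":-0.06,"rx":0,"ry":0,"rz":0,"gripper":1},
  {"tx":0,"ty":0,"tz":-0.06,"rx":0,"ry":0,"rz":0,"gripper":1},
  {"tx":0,"ty":0,"tz":-0.06,"rx":0,"ry":0,"rz":0,"gripper":1},
  {"tx":0,"ty":0,"tz":0,"rx":0,"ry":0,"rz":0,"gripper":1},
])

```text
time_s: 18.45
ee_pos: [500.8, -199.0, 229.1]
ee_rot: [179.7, -0.1, 57.4]
force: [-0.2, -0.0, -1.7]
gripper_width: 29.4
gripper_force: 20.0
```

send_rows([
  {"tx":0.03,"ty":-0.0093,"tz":0.0087,"rx":0,"ry":0.0455,"rz":0,"gripper":1},
  {"tx":0.03,"ty":-0.0093,"tz":0.0087,"rx":0,"ry":0.0455,"rz":0,"gripper":1},
  {"tx":0.03,"ty":-0.0093,"tz":0.0087,"rx":0,"ry":0.0455,"rz":0,"gripper":1},
  {"tx":0.03,"ty":-0.0093,"tz":0.0087,"rx":0,"ry":0.0455,"rz":0,"gripper":1},
  {"tx":0.03,"ty":-0.0093,"tz":0.0087,"rx":0,"ry":0.0455,"rz":0,"gripper":1},
  {"tx":0.03,"ty":-0.0093,"tz":0.0087,"rx":0,"ry":0.0455,"rz":0,"gripper":1},
  {"tx":0.03,"ty":-0.0093,"tz":0.0087,"rx":0,"ry":0.0455,"rz":0,"gripper":1},
  {"tx":0.03,"ty":-0.0093,"tz":0.0087,"rx":0,"ry":0.0455,"rz":0,"gripper":1},
  {"tx":0.03,"ty":-0.0093,"tz":0.0087,"rx":0,"ry":0.0455,"rz":0,"gripper":1},
  {"tx":0.03,"ty":-0.0093,"tz":0.0087,"rx":0,"ry":0.0455,"rz":0,"gripper":1},
  {"tx":0.03,"ty":-0.0093,"tz":0.0087,"rx":0,"ry":0.0455,"rz":0,"gripper":1},
])

```text
time_s: 19.82
ee_pos: [548.1, -27.6, 199.0]
ee_rot: [-180.0, -15.1, 57.4]
force: [0.4, 0.3, -0.3]
gripper_width: 29.5
gripper_force: 20.0
```

send_rows([
  {"tx":0.03,"ty":-0.0093,"tz":0.0087,"rx":0,"ry":0.0455,"rz":0,"gripper":1},
  {"tx":0.03,"ty":-0.0093,"tz":0.0087,"rx":0,"ry":0.0455,"rz":0,"gripper":1},
  {"tx":0.03,"ty":-0.0093,"tz":0.0087,"rx":0,"ry":0.0455,"rz":0,"gripper":1},
  {"tx":0.03,"ty":-0.0093,"tz":0.0087,"rx":0,"ry":0.0455,"rz":0,"gripper":1},
  {"tx":0.03,"ty":-0.0093,"tz":0.0087,"rx":0,"ry":0.0455,"rz":0,"gripper":1},
  {"tx":0.03,"ty":-0.0093,"tz":0.0087,"rx":0,"ry":0.0455,"rz":0,"gripper":1},
  {"tx":0.03,"ty":-0.0093,"tz":0.0087,"rx":0,"ry":0.0455,"rz":0,"gripper":1},
  {"tx":0.03,"ty":-0.0093,"tz":0.0087,"rx":0,"ry":0.0455,"rz":0,"gripper":1},
  {"tx":0.03,"ty":-0.0093,"tz":0.0087,"rx":0,"ry":0.0455,"rz":0,"gripper":1},
  {"tx":0.03,"ty":-0.0093,"tz":0.0087,"rx":0,"ry":0.0455,"rz":0,"gripper":1},
  {"tx":0.03,"ty":-0.0093,"tz":0.0087,"rx":0,"ry":0.0455,"rz":0,"gripper":1},
  {"tx":0,"ty":0,"tz":0,"rx":0,"ry":0,"rz":0,"gripper":1},
])

```text
time_s: 21.32
ee_pos: [596.6, 143.4, 216.1]
ee_rot: [-180.0, -30.1, 57.4]
force: [0.0, 0.1, -0.4]
gripper_width: 29.6
gripper_force: 20.0
```

```bash
python3 - <<'E'
from h import *
a=grab('side');b=grab('wrist');p,Q=now();print(p,b['state']['ee_rot'])
M=np.array([628.8,192.3,132.6])
print('tool-frame to mouth',Q.T@(M-p))
print('mouth wrist',proj(b,M))
L=[M+49*(np.cos(x)*RT[:,0]+np.sin(x)*RT[:,1]) for x in np.linspace(0,2*np.pi,40)]
fw=b['frame'].copy()
for q in proj(b,L): cv2.circle(fw,tuple(int(v) for v in q),1,(255,0,0),-1)
c=np.hstack([cv2.resize(a['frame'][130:280,220:350],None,fx=2.5,fy=2.5)[:360],cv2.resize(fw,None,fx=.75,fy=.75)]); cv2.imwrite('pics/pre.png',c[:,:,::-1]); print(c.shape)
E
```

```text
[596.56484132 142.53056898 215.98331679] [-179.96787084  -30.04676082   57.3972853 ]
tool-frame to mouth [  9.59274613   0.37250945 101.86618524]
mouth wrist [[324.67631068 230.22146483]]
(360, 805, 3)
```

View pics/pre.png

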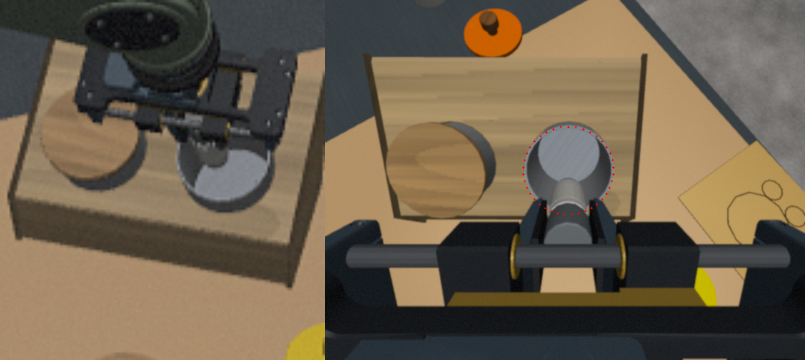

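The rim drawn from my estimate matches the tin to about 3 mm (the true rim is slightly uphill). The stick is aligned with the mouth, base first. I'll shift 5 mm uphill and lower it.

send_rows([
  {"tx":0.01,"ty":0,"tz":0.01,"rx":0,"ry":0,"rz":0,"gripper":1},
  {"tx":0,"ty":0,"tz":0.02,"rx":0,"ry":0,"rz":0,"gripper":1},
  {"tx":0,"ty":0,"tz":0.03,"rx":0,"ry":0,"rz":0,"gripper":1},
  {"tx":0,"ty":0,"tz":0.03,"rx":0,"ry":0,"rz":0,"gripper":1},
  {"tx":0,"ty":0,"tz":0.03,"rx":0,"ry":0,"rz":0,"gripper":1},
  {"tx":0,"ty":0,"tz":0.03,"rx":0,"ry":0,"rz":0,"gripper":1},
  {"tx":0,"ty":0,"tz":0.03,"rx":0,"ry":0,"rz":0,"gripper":1},
  {"tx":0,"ty":0,"tz":0.03,"rx":0,"ry":0,"rz":0,"gripper":1},
  {"tx":0,"ty":0,"tz":0.03,"rx":0,"ry":0,"rz":0,"gripper":1},
  {"tx":0,"ty":0,"tz":0.015,"rx":0,"ry":0,"rz":0,"gripper":1},
  {"tx":0,"ty":0,"tz":0,"rx":0,"ry":0,"rz":0,"gripper":1},
])

```text
time_s: 22.8
ee_pos: [633.2, 200.2, 107.6]
ee_rot: [-179.9, -30.0, 57.3]
force: [-0.0, -0.3, -1.2]
gripper_width: 29.6
gripper_force: 20.0
```

send_rows([
  {"tx":0,"ty":0,"tz":0.004,"rx":0,"ry":0,"rz":0,"gripper":1},
  {"tx":0,"ty":0,"tz":0.004,"rx":0,"ry":0,"rz":0,"gripper":1},
  {"tx":0,"ty":0,"tz":0,"rx":0,"ry":0,"rz":0,"gripper":1},
])

```text
time_s: 23.18
ee_pos: [634.5, 201.6, 104.9]
ee_rot: [-180.0, -30.1, 57.4]
force: [0.5, 1.3, -0.3]
gripper_width: 29.9
gripper_force: 20.0
```

send_rows([
  {"tx":0,"ty":0,"tz":0.003,"rx":0,"ry":0,"rz":0,"gripper":1},
  {"tx":0,"ty":0,"tz":0.003,"rx":0,"ry":0,"rz":0,"gripper":1},
  {"tx":0,"ty":0,"tz":0,"rx":0,"ry":0,"rz":0,"gripper":1},
])

```text
time_s: 23.55
ee_pos: [635.1, 203.0, 102.0]
ee_rot: [-179.9, -30.0, 57.3]
force: [-0.0, 0.2, -0.1]
gripper_width: 29.4
gripper_force: 20.0
```

send_rows([
  {"tx":0,"ty":0,"tz":0.003,"rx":0,"ry":0,"rz":0,"gripper":1},
  {"tx":0,"ty":0,"tz":0,"rx":0,"ry":0,"rz":0,"gripper":1},
])

```text
time_s: 23.8
ee_pos: [635.6, 203.6, 100.7]
ee_rot: [-179.9, -30.0, 57.3]
force: [-0.2, -0.2, -1.3]
gripper_width: 29.5
gripper_force: 20.0
```

send_rows([
  {"tx":0,"ty":0,"tz":0.003,"rx":0,"ry":0,"rz":0,"gripper":1},
  {"tx":0,"ty":0,"tz":0,"rx":0,"ry":0,"rz":0,"gripper":1},
])

```text
time_s: 24.05
ee_pos: [635.9, 204.2, 99.4]
ee_rot: [-179.9, -30.0, 57.3]
force: [-0.1, 0.3, -0.7]
gripper_width: 29.5
gripper_force: 20.0
```

Travelled about 137.5 of the expected 141 mm with no contact yet.

send_rows([
  {"tx":0,"ty":0,"tz":0.003,"rx":0,"ry":0,"rz":0,"gripper":1},
  {"tx":0,"ty":0,"tz":0,"rx":0,"ry":0,"rz":0,"gripper":1},
])

```text
time_s: 24.3
ee_pos: [636.4, 204.9, 98.1]
ee_rot: [-179.9, -30.0, 57.3]
force: [1.0, -0.5, -0.8]
gripper_width: 29.6
gripper_force: 20.0
```

send_rows([
  {"tx":0,"ty":0,"tz":0.003,"rx":0,"ry":0,"rz":0,"gripper":1},
  {"tx":0,"ty":0,"tz":0,"rx":0,"ry":0,"rz":0,"gripper":1},
])

```text
time_s: 24.55
ee_pos: [636.8, 205.5, 96.8]
ee_rot: [-179.9, -30.0, 57.3]
force: [0.3, 0.4, -1.3]
gripper_width: 29.7
gripper_force: 20.0
```

send_rows([
  {"tx":0,"ty":0,"tz":0.003,"rx":0,"ry":0,"rz":0,"gripper":1},
  {"tx":0,"ty":0,"tz":0,"rx":0,"ry":0,"rz":0,"gripper":1},
])

```text
time_s: 24.8
ee_pos: [637.1, 205.8, 96.7]
ee_rot: [180.0, -30.1, 57.4]
force: [-4.1, -4.8, 6.9]
gripper_width: 29.7
gripper_force: 20.0
```

send_rows([
  {"tx":0,"ty":0,"tz":0.002,"rx":0,"ry":0,"rz":0,"gripper":1},
  {"tx":0,"ty":0,"tz":0,"rx":0,"ry":0,"rz":0,"gripper":1},
])

```text
time_s: 25.05
ee_pos: [637.3, 205.9, 96.8]
ee_rot: [180.0, -30.1, 57.4]
force: [-7.7, -8.1, 12.3]
gripper_width: 29.8
gripper_force: 20.0
```

send_rows([
  {"tx":0,"ty":0,"tz":-0.002,"rx":0,"ry":0,"rz":0,"gripper":1},
  {"tx":0,"ty":0,"tz":0,"rx":0,"ry":0,"rz":0,"gripper":0.35},
  {"tx":0,"ty":0,"tz":0,"rx":0,"ry":0,"rz":0,"gripper":0.15},
  {"tx":0,"ty":0,"tz":0,"rx":0,"ry":0,"rz":0,"gripper":0.15},
  {"tx":0,"ty":0,"tz":0,"rx":0,"ry":0,"rz":0,"gripper":0.15},
  {"tx":0,"ty":0,"tz":0,"rx":0,"ry":0,"rz":0,"gripper":0.15},
])

```text
time_s: 25.8
ee_pos: [637.2, 206.2, 95.4]
ee_rot: [-179.9, -30.0, 57.3]
force: [0.9, 0.9, 0.4]
gripper_width: 39.2
gripper_force: 0.0
```

send_rows([
  {"tx":0,"ty":0,"tz":-0.01,"rx":0,"ry":0,"rz":0,"gripper":0.15},
  {"tx":0,"ty":0,"tz":-0.02,"rx":0,"ry":0,"rz":0,"gripper":0.15},
  {"tx":0,"ty":0,"tz":-0.03,"rx":0,"ry":0,"rz":0,"gripper":0.15},
  {"tx":0,"ty":0,"tz":-0.04,"rx":0,"ry":0,"rz":0,"gripper":0.15},
  {"tx":0,"ty":0,"tz":-0.05,"rx":0,"ry":0,"rz":0,"gripper":0.15},
  {"tx":0,"ty":0,"tz":-0.06,"rx":0,"ry":0,"rz":0,"gripper":0.15},
  {"tx":-0.04,"ty":0,"tz":-0.06,"rx":0,"ry":0,"rz":0,"gripper":0.15},
  {"tx":-0.06,"ty":0,"tz":-0.04,"rx":0,"ry":0,"rz":0,"gripper":0.15},
  {"tx":-0.06,"ty":0,"tz":-0.02,"rx":0,"ry":0,"rz":0,"gripper":0.15},
  {"tx":0,"ty":0,"tz":0,"rx":0,"ry":0,"rz":0,"gripper":0.15},
])

```text
time_s: 27.05
ee_pos: [554.4, 76.4, 199.3]
ee_rot: [-180.0, -30.0, 57.2]
force: [-0.3, 0.4, 0.4]
gripper_width: 39.0
gripper_force: 0.0
```

```bash
python3 - <<'E'
from h import *
a=grab('side');b=grab('wrist');print(env.state()['time_s'],env.state()['force'])
c=np.hstack([cv2.resize(a['frame'],(400,300)),cv2.resize(b['frame'],(400,300))]); d=cv2.resize(b['frame'][:270,180:540],(400,300)); e=cv2.resize(grab('scene')['frame'][180:360,130:450],(400,300))
cv2.imwrite('pics/end.png',np.vstack([c,np.hstack([d,e])])[:,:,::-1])
E
```

```text
27.15 [ 0.11102317  0.22393088 -0.01329891]
```

View pics/end.png

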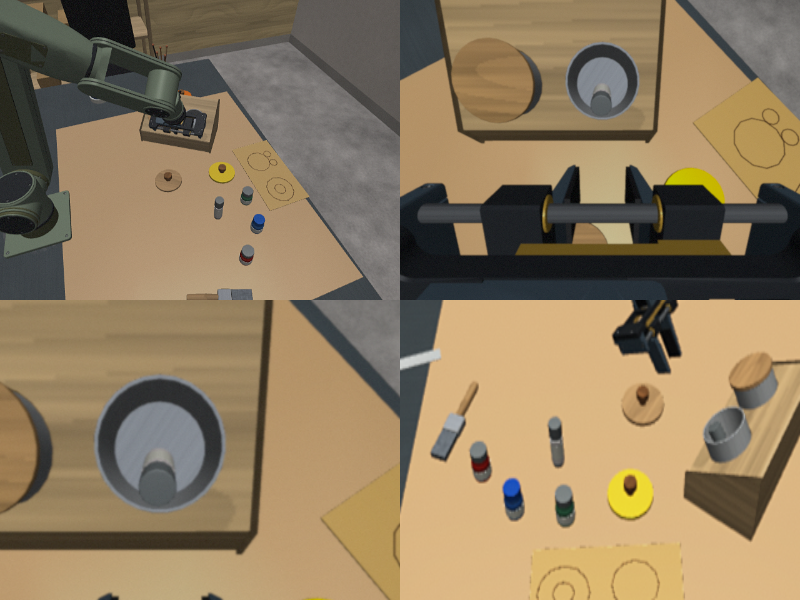

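The stick is inside the open tin, cap up, resting on the lower wall. The lid lies flat on the table, knob up. The jars, the brush and the other stick stand undisturbed, and the gripper is clear of everything.

```bash
python3 -c "
from workcell import env
print(env.job_done())"
```

```text
the job is handed in; nothing more can be done
None
```

The job is handed in at about 27 s of the 54 s limit: the wooden lid lies flat on the table, knob up, and the nearest glue stick stands base first in the open tin, with the jars and brush untouched; the judge's verdict was not shown.

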